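Open the sharp-tool bay by its concealed catch

TASK

The sharp-tool bay in the middle of the plywood bench organiser is held shut by a concealed catch. With the fingers, feel lightly along the top of the dark front rail until you come upon the release notch, press down inside it until the catch lets go, then take the hand away so that the sprung lid rises by itself and stands wide open. Do not pull the lid up by force, grasp nothing, and leave the tools, bowls and jars as they are.

Things in the scene. Friction and masses are not known exactly. Their poses are not given: they have to be found in the camera images.
- organiser: Plywood bench organiser screwed to the bench, 227 mm deep (x), 560 wide (y), 62 high; origin on the bench under its middle; x from its front to its back (away from the robot), y to its left. Middle, y -126 to 126 mm: the sharp-tool bay under a flat aluminium lid, hinge at the back (x 76, z 56 mm). Open trays left (nippers) and right (jar). Dark steel rail in front of the lid.
- rail_mid (a point): Middle of the front rail's top face, axes as the organiser (y along the rail, x to the lid). Flat top 36 mm wide (x -18 to 18), 58 mm above the bench, flush with the lid, does not give. The release notch breaks its top and front: 60 mm long in y, right across the rail; its middle lies anywhere from y -70 to 70 mm, differs every time and is not given.
- rail_left (a point): Left end (organiser's +y, 125 mm from the middle) of the part of the rail's top that can be felt, half-way across its width; beyond it the rail runs under a plywood block 4 mm higher. In the notch, 22 mm below the rail's top, lies the black catch pad, 56 mm long in y, x -12 to 18 mm from the rail's middle line.
- rail_right (a point): Right end (organiser's -y, 125 mm from the middle) of the rail's top, as the left one. Round the notch's pad: at its back a black upright (face at x 19 mm from the rail's middle line), whose top tips up to 7 mm towards the robot as the pad goes down, in front only a low lip, its top 30 mm below the rail's top.
- catch (a joint): Angle of the black catch pad in the notch: 0 at rest, 0.34 rad hard down. Its middle goes down about 8 mm (and 2 mm towards the robot) against a spring: about 1.5 N to start it, 5 N hard down, somewhat more with friction. The hook lets go of the lid at about 0.2 rad (4 to 5 mm of travel). It springs back when released.
- lid (a joint): Angle of the lid: 0 to 0.02 rad shut, held by the catch; 1.35 wide open at its stop. 153 mm deep, 246 wide, 0.2 kg, hinged at the back. Once released its spring lifts it within 1 to 3 s and keeps it open. It may lean on the hand above it with about 1 N until the hand goes.
- nippers: Loose tile nippers with black handles lying in the organiser's left tray, 130 mm long, 15 mm high. To be left alone.
- jar: Loose screw jar with a green cap standing in the organiser's right tray, 58 mm across, 75 mm high. To be left alone.
- tweezers: Loose steel tweezers lying on the bench between robot and organiser, 145 mm long, 7 mm high. To be left alone.
- bowl_green: Loose brown-red bowl of green tesserae, 128 mm across, 32 mm high; origin under its middle. To be left alone.
- bowl_amber: Loose brown-red bowl of amber tesserae, 128 mm across, 32 mm high; origin under its middle. To be left alone.
- wheel_cutter: Loose wheeled nippers with red handles lying on the bench to the right, 130 mm long, 15 mm high. To be left alone.
- glue: Loose white glue bottle with an orange cap standing on the bench to the left, 54 mm across, 150 mm high. To be left alone.
- pine_offcut: Loose pine offcut lying on the bench to the left, 100 x 160 x 22 mm. To be left alone.

How it is judged:
By the outcome, as a careful person would: the job done as asked, in the order asked, and still so for the second after the job is handed in, with the robot touching nothing.
It also fails if it takes over 64 s, if anything falls off the work surface, if the arm or the gripper's body presses on something with over 40 N, if the wrist force passes 120 N, or if a joint passes its speed limit or range.

ROBOT

A 6-joint arm with a two-finger parallel gripper is mounted at the origin on the work surface. World frame = base frame: x ahead of the robot, y to its left, z up, the work surface at z = 0. Lengths are in m, angles in rad, forces in N, time in s.
With the tool pointing down it reaches from about 0.35 to 0.975 m from the base axis. Payload 4.9 kg.
Tool frame: the origin (TCP) lies at the very end of the fingers, on their centre line; the grasp point (between the pads) lies 19 mm behind it (pinch_z is the distance from the TCP to the grasp point, in m); z points along the fingers, y is the line along which they close (so a half turn about z gives the same grasp; the last joint's range is limited). The gripper opens to 85 mm and grips with 20 to 120 N. Pads are 22 mm wide; open, the fingers measure 114 mm over their backs; the gripper's body (76 mm by 85 mm) begins 54 mm behind the grasp point. The pads swing forward as they close: fully open they stand 13 mm farther back than shut.
Start: joints at [1.011, 0.053, 1.613, -0, 1.476, -0.119], TCP at [0.267, 0.565, 0.206] pointing down, gripper open.
Joint ranges: [-3.01, 3.01], [-1.01, 2.22], [0.06, 2.58], [-1.02, 4.17], [0.09, 2.62], [-3.14, 3.14]. Speed limits (rad/s): [2.57, 2.57, 3.14, 3.14, 3.14, 3.14].

INTERFACE

Orientations are given as a unit quaternion [w, x, y, z].
In Python, from plant import * gives the robot as it stands. The module is installed in compiled form; this text tells all that it offers.
- The arm moves only by the tool play_rows, never from a script. Its arguments are lists of equal length, an entry for each row: "linear": the shift along the world's x, y, z in m, a list of three; "turn": the turn about the world's z in degrees. A call has 1 to 8 rows; each row shifts and turns the commanded pose from where the row before left it; what a row does not reach is not made up. A row lasts 1/8 s, in which the tool goes at most 62.5 mm and 10.7 degrees, less where a joint would pass 70% of its speed; a pose out of reach is approached as far as the arm can. A call is refused whole if a number of a shift passes 0.0625 or a number of a turn 10.7, either way. A call with a gripper value outside its range is refused whole. "hand" is the finger opening in m, from 0 to 0.0854, set as the call begins (left out, the last holds). The fingers move at their own pace and stop on an object; the grip force is fixed at half the most. Time passes only in rows, so rows that do not move let the fingers close. It gives the time, the measured TCP pose, the force, the opening and the grip force at its end, in the units of the state.
- state(): the state, without advancing time (a new reading comes with each control period).
- grab_frame(name): name is "scene" or "top" or "wrist"; returns the picture (384x512x3 uint8, red, green, blue); there is no depth.
- camera_info(name): a dict with "camera_matrix" (3x3 intrinsics, pixels), "origin" and "attitude" of the camera in the world; the wrist camera has in their place "mount" (4x4, takes a point from camera to tool coordinates, whose origin is the TCP and whose axes are the flange's). Camera axes: x right, y down, z forward; pixel columns grow to the right and rows downward; lengths in m; the calibration is good to about 2 mm. A picture is of the moment at which its call begins: read the wrist's pose just before it. camera_info takes no time and is no camera call.
- job_done(): hands the job in; it is judged then, once.
Trained networks look in the newest picture that a camera, given by its name, has taken for a name from the list of things; names that differ only in an ending like _2 or _b are one class to them, and where a whole thing is asked for, a point or a joint stands for the part that bears it (a point fixed in the world has none). Each returns a list of dicts, best first, with "p" (0 to 1); they miss things now and then, are a little off and sometimes report something else, mostly with a low value. They report only what shows in the picture. A call takes as long as a camera call.
- trace(camera, thing): "region" (384x512 bool, what is visible of it) and "location" ([column, row] in pixels, amid what is visible of it).
The state is a dict: "time": time; "joint_pos": joint angles; "joint_vel": joint speeds; "joint_efforts": joint torques, N m; "tool_pos": TCP position; "tool_rot": TCP orientation; "contact_force": force on the tool from outside, world axes, zero at the start; "ft_torque": the same for the moment, N m; "gripper_width": opening from 0.0 (shut) to 1.0 (fully open); "grasp_force": force on a finger pad.
Only numpy, scipy, OpenCV 4.12 (cv2) and the standard library are available. Lean on these libraries where they do the work, as an engineer would, in place of code of your own. Each camera call takes 0.05 s, during which the arm holds its last target. There are 200 camera calls.

## Working session

There is one attempt and no reset: what is moved stays moved. The work goes in short steps, Python scripts to look and compute and a tool call to move; the robot and the scene stay as the last step left them, time stands still between calls to the robot, and variables do not carry over. Pictures are saved under pics/ and viewed, at most 10 in all, crops included, and the job is handed in when it is done.

Besides the shell and the picture viewer there is one more tool, called after "Emit:" by a JSON object that holds its "api" and its "payload". play_rows: Moves the arm, as the interface text tells. Its arguments: {"type":"object","properties":{"linear":{"type":"array","items":{"type":"array","items":{"type":"number"}}},"turn":{"type":"array","items":{"type":"number"}},"hand":{"type":"number"}},"required":["linear","turn"]}

```bash
mkdir -p pics; cat > h.py <<'E'
from plant import *
import numpy as np, cv2
def ray(cam,px):
    c=camera_info(cam);K=np.array(c["camera_matrix"]);d=np.linalg.inv(K)@[px[0],px[1],1]
    A=np.array(c["attitude"],float)
    if A.shape!=(3,3):
        from scipy.spatial.transform import Rotation as R
        A=R.from_quat(np.r_[A.ravel()[1:],A.ravel()[0]]).as_matrix()
    return np.array(c["origin"],float),A@d
def onz(cam,px,z):
    o,d=ray(cam,px);return o+d*(z-o[2])/d[2]
E
python3 - <<'E'
from h import *
s=state();print(s)
for n in("scene","top"):
    im=grab_frame(n);cv2.imwrite(f"pics/{n}0.png",im[:,:,::-1]);print(n,camera_info(n))
    for t in("rail_mid","rail_left","rail_right","organiser","lid","catch","glue","jar","nippers","tweezers"):
        for r in trace(n,t)[:2]:
            print(n,t,round(r["p"],2),np.round(r["location"],1),np.round(onz(n,r["location"],.058),3),r["region"].sum())
E
```

```text
{'time': 0.0, 'joint_pos': array([ 1.01098335e+00,  5.33731055e-02,  1.61428186e+00, -5.39896333e-06,
        1.47598515e+00, -1.19010295e-01]), 'joint_vel': array([ 0.00035443, -0.00174616,  0.00046248,  0.00107002,  0.00158302,
       -0.00045714]), 'joint_efforts': array([ 4.38031439e-04, -3.93690491e+01, -3.70175207e+01, -8.25811594e-05,
        7.19795848e-03,  1.47095068e-05]), 'tool_pos': array([0.26631701, 0.56468476, 0.20476024]), 'tool_rot': array([-3.38298846e-04,  2.18620906e-01,  9.75809332e-01, -9.66221013e-04]), 'contact_force': array([ 0.29732219,  0.42637117, -0.23726841]), 'ft_torque': array([ 0.00518198, -0.03416581,  0.00665712]), 'grasp_force': 0.0, 'gripper_width': 0.9988319915572672}
scene {'camera_matrix': array([[366.66454116,   0.        , 258.4719768 ],
       [  0.        , 366.66454116, 192.83193642],
       [  0.        ,   0.        ,   1.        ]]), 'origin': array([1.14887279, 0.70723648, 0.97239334]), 'attitude': array([-0.14552092,  0.32250511,  0.85773941, -0.37295739])}
scene rail_mid 0.58 [248.5 238.9] [0.659 0.116 0.058] 9729
scene rail_left 0.
[... 1007 characters left out ...]
[ 0.371 -0.021  0.058] 236
top rail_left 0.97 [232.1 142.3] [0.628 0.061 0.058] 12807
top rail_left 0.47 [407.3 213.5] [ 0.407 -0.469  0.058] 481
top rail_right 0.8 [233.1 144.3] [0.622 0.058 0.058] 12872
top organiser 0.69 [232.  141.1] [0.632 0.062 0.058] 12709
top lid 0.81 [232.  144.2] [0.622 0.062 0.058] 3755
top catch 0.67 [249.1 175.2] [0.525 0.009 0.058] 195
top glue 0.58 [ 99.3 207. ] [0.428 0.462 0.058] 423
top glue 0.31 [231.8 142.8] [0.626 0.062 0.058] 12734
top jar 0.7 [287.5 152.1] [ 0.597 -0.109  0.058] 342
top nippers 0.93 [179.8 132.6] [0.659 0.223 0.058] 390
top nippers 0.43 [375.5 259.9] [ 0.269 -0.368  0.058] 1419
top tweezers 0.68 [253.1 221.2] [ 0.385 -0.003  0.058] 145
```

View pics/top0.png

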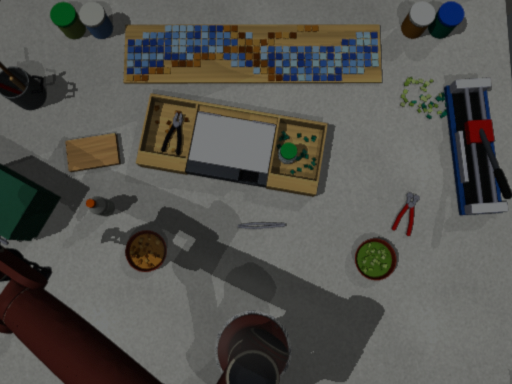

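View pics/scene0.png

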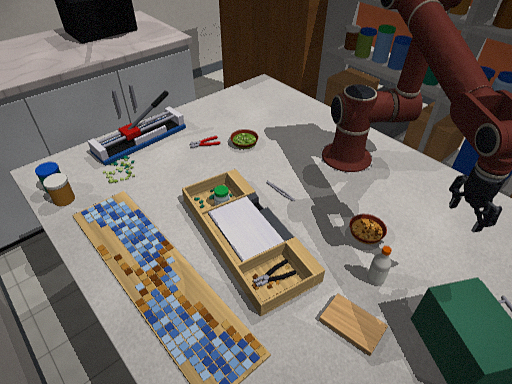

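The top view shows the organiser turned slightly. The dark rail runs from about (187,168) to (268,182), with a darker spot near (247,177). Next I'll fit its pose.

```bash
python3 - <<'E'
from h import *
im=grab_frame("top")
c=cv2.resize(im[85:205,125:340],None,fx=3.7,fy=3.7,interpolation=cv2.INTER_CUBIC)
cv2.imwrite("pics/crop1.png",np.clip(c[:,:,::-1].astype(float)*1.8,0,255).astype(np.uint8))
for t,z in(("organiser",.06),("lid",.058)):
    for cam in("top","scene"):
        if cam=="scene": grab_frame(cam)
        r=trace(cam,t)[0]["region"]
        ys,xs=np.nonzero(r)
        P=np.array([onz(cam,p,z)[:2] for p in zip(xs,ys)],np.float32)
        print(t,cam,cv2.minAreaRect(P*1000),cv2.boxPoints(cv2.minAreaRect(P*1000)).round())
    grab_frame("top")
r=trace("top","catch")[0]["region"];ys,xs=np.nonzero(r);P=np.array([onz("top",p,.04)[:2] for p in zip(xs,ys)],np.float32);print(cv2.minAreaRect(P*1000))
E
```

```text
Traceback (most recent call last):
  File "h.py", line 11, in onz
    o,d=ray(cam,px);return o+d*(z-o[2])/d[2]
        ~~~^^^^^^^^
  File "h.py", line 4, in ray
    c=camera_info(cam);K=np.array(c["camera_matrix"]);d=np.linalg.inv(K)@[px[0],px[1],1]
ValueError: time passes only in moves, steps and waits
```

View pics/crop1.png

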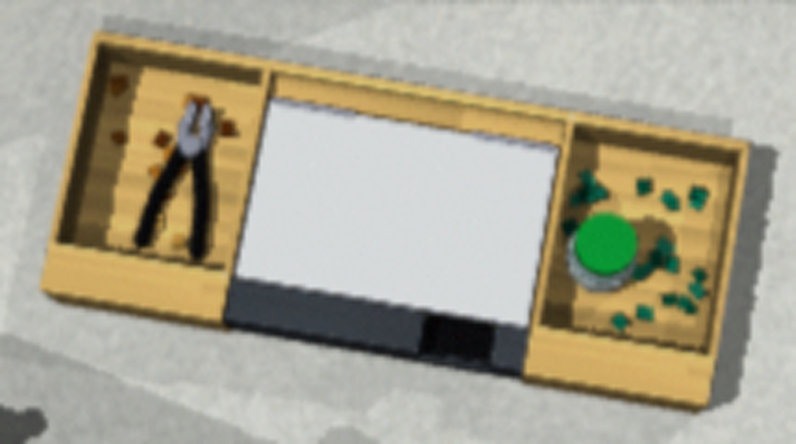

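The crop shows the rail from crop (228,302) to (525,352), with the black notch clear at about (457,338), right of the middle. I'll use that as the prior and confirm it by feel. The pose fit comes first.

```bash
sed -i 's/^def ray/import functools\ncamera_info=functools.lru_cache(None)(camera_info)\ndef ray/' h.py; python3 - <<'E'
from h import *
def reg(cam,t,z):
    r=trace(cam,t)[0]["region"].astype(np.uint8)
    c=max(cv2.findContours(r,0,1)[0],key=cv2.contourArea)[:,0]
    P=np.array([onz(cam,p,z)[:2] for p in c],np.float32)*1000
    b=cv2.minAreaRect(P);print(cam,t,np.round(b[0],1),np.round(b[1],1),round(b[2],2))
for cam in("top","scene"):
    grab_frame(cam)
    reg(cam,"lid",.057);reg(cam,"organiser",.06)
for q in((272,99),(558,147),(525,327),(237,279),(228,302),(228,325),(525,375),(457,338),(420,335),(493,343),(100,35),(748,143)):
    p=(124.6+q[0]/3.7,84.6+q[1]/3.7);print(q,np.round(onz("top",p,.058)*1000,1)[:2])
E
```

```text
top lid [629.9  61.2] [246.3 153.3] 79.86
top organiser [624.   63.8] [564.9 238.8] 79.91
scene lid [627.1  61.6] [253.2 160.1] 79.48
scene organiser [636.6  71.3] [597.  249.6] 79.81
(272, 99) [726.7 167.6]
(558, 147) [684.8 -72.5]
(525, 327) [532.  -44.1]
(237, 279) [572.7 194.4]
(228, 302) [553.3 201.5]
(228, 325) [534.1 201.1]
(525, 375) [492.  -43.9]
(457, 338) [522.9  12.1]
(420, 335) [525.4  42.6]
(493, 343) [518.7 -17.6]
(100, 35) [782.7 313.7]
(748, 143) [ 688.  -231.7]
```

Emit:
{"api": "play_rows", "payload": {"linear": [[0.0224,-0.0388,0],[0.0224,-0.0388,0],[0.0224,-0.0388,0],[0.0224,-0.0388,0],[0.0224,-0.0388,0],[0.0224,-0.0388,0],[0.0224,-0.0388,0],[0.0224,-0.0388,0]], "turn": [1.9,1.9,1.9,1.9,1.9,1.9,1.9,1.9], "hand": 0}}

```text
time: 2.5
tool_pos: [0.4465, 0.2535, 0.2062]
tool_rot: [0.0, 0.087, 0.996, 0.0]
contact_force: [0.6, -0.1, -0.1]
gripper_width: 0.007
grasp_force: 0.0
```

Emit:
{"api": "play_rows", "payload": {"linear": [[0.0224,-0.0388,0],[0.0224,-0.0388,0],[0.0224,-0.0388,-0.015],[0.0224,-0.0388,-0.02],[0,0,-0.02],[0,0,-0.01],[0,0,0],[0,0,0]], "turn": [0,0,0,0,0,0,0,0]}}

```text
time: 3.5
tool_pos: [0.5357, 0.1006, 0.1419]
tool_rot: [0.001, 0.087, 0.996, 0.0]
contact_force: [0.4, 0.0, 0.0]
gripper_width: -0.002
grasp_force: 0.0
```

```bash
python3 - <<'E'
from h import *
s=state();print(s["tool_pos"],s["tool_rot"]);print(camera_info("wrist"))
im=grab_frame("wrist");cv2.imwrite("pics/w1.png",im[:,:,::-1])
im=grab_frame("top")
c=cv2.resize(im[85:205,125:340],None,fx=3.7,fy=3.7,interpolation=cv2.INTER_CUBIC)
cv2.imwrite("pics/crop2.png",np.clip(c[:,:,::-1].astype(float)*1.8,0,255).astype(np.uint8))
E
```

```text
[0.53566783 0.10056139 0.14193543] [7.27356809e-04 8.69006799e-02 9.96216704e-01 1.46891514e-04]
{'camera_matrix': array([[284.5549833 ,   0.        , 254.31173634],
       [  0.        , 284.5549833 , 187.22436171],
       [  0.        ,   0.        ,   1.        ]]), 'mount': array([[-1.31867985e-04, -9.48498393e-01, -3.16781915e-01,
         8.20752641e-02],
       [ 9.99999983e-01, -8.52085818e-05, -1.61144868e-04,
         2.29237779e-04],
       [ 1.25853110e-04, -3.16781931e-01,  9.48498388e-01,
        -1.67108794e-01],
       [ 0.00000000e+00,  0.00000000e+00,  0.00000000e+00,
         1.00000000e+00]])}
```

View pics/w1.png

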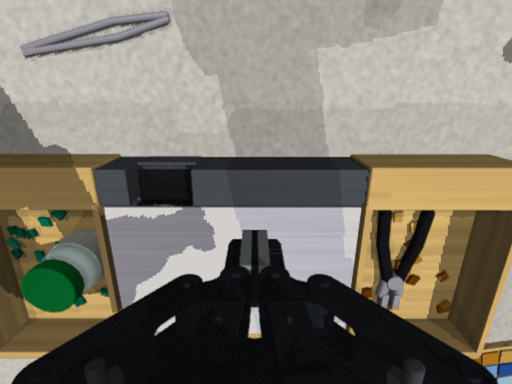

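The wrist view shows the rail top from about (98,168) to (367,206), square to the tool, and the notch in columns 135–193.

```bash
python3 - <<'E'
from h import *
from scipy.spatial.transform import Rotation as R
c=camera_info("wrist");K=np.array(c["camera_matrix"]);M=c["mount"]
s=state();q=s["tool_rot"];T=R.from_quat(np.r_[q[1:],q[0]]).as_matrix()
a=np.deg2rad(-10);ex=np.array([np.cos(a),np.sin(a)]);ey=np.array([-ex[1],ex[0]])
for p in((103,206),(362,206),(362,170),(98,170),(135,203),(193,203),(138,172),(193,172)):
    d=T@(M[:3,:3]@np.linalg.inv(K)@[p[0],p[1],1]);o=T@M[:3,3]+s["tool_pos"]
    w=(o+d*(.058-o[2])/d[2])[:2]*1000
    v=w-[535,78];print(p,w.round(1),"rail x %.1f y %.1f"%(v@ex,v@ey))
E
```

```text
(103, 206) [531.4 -44.9] rail x 17.8 y -121.7
(362, 206) [574.3 197.9] rail x 17.9 y 124.9
(362, 170) [538.6 199.9] rail x -17.6 y 120.6
(98, 170) [496.8 -37.3] rail x -17.6 y -120.2
(135, 203) [533.8 -14. ] rail x 14.8 y -90.8
(193, 203) [543.3  40.2] rail x 14.8 y -35.8
(138, 172) [505.  -2.] rail x -15.7 y -84.0
(193, 172) [513.7  47.5] rail x -15.7 y -33.7
```

Emit:
{"api": "play_rows", "payload": {"linear": [[0,0,-0.03],[0,0,-0.03],[0,0,-0.012],[0,0,-0.005],[0,0,-0.002],[0,0,-0.002],[0,0,0]], "turn": [0,0,0,0,0,0,0]}}

```text
time: 4.47
tool_pos: [0.5359, 0.0997, 0.0606]
tool_rot: [0.0, 0.088, 0.996, 0.0]
contact_force: [0.1, -0.8, -0.1]
gripper_width: 0.003
grasp_force: 0.0
```

Emit:
{"api": "play_rows", "payload": {"linear": [[0,0,-0.0005],[0,0,-0.0005],[0,0,-0.0005],[0,0,-0.0005],[0,0,0]], "turn": [0,0,0,0,0]}}

```text
time: 5.1
tool_pos: [0.5354, 0.0996, 0.0579]
tool_rot: [-0.0, 0.088, 0.996, -0.0]
contact_force: [-0.4, 0.0, -0.1]
gripper_width: -0.001
grasp_force: 0.0
```

Emit:
{"api": "play_rows", "payload": {"linear": [[0,0,-0.0005],[0,0,-0.0005],[0,0,0]], "turn": [0,0,0]}}

```text
time: 5.48
tool_pos: [0.5354, 0.0996, 0.0569]
tool_rot: [-0.0, 0.088, 0.996, -0.0]
contact_force: [0.8, 0.4, 0.6]
gripper_width: 0.003
grasp_force: 0.0
```

Emit:
{"api": "play_rows", "payload": {"linear": [[0,0,-0.0005],[0,0,0]], "turn": [0,0]}}

```text
time: 5.72
tool_pos: [0.5354, 0.0996, 0.0564]
tool_rot: [-0.0, 0.088, 0.996, -0.0]
contact_force: [-0.3, -0.4, -0.0]
gripper_width: -0.0
grasp_force: 0.0
```

Emit:
{"api": "play_rows", "payload": {"linear": [[0,0,-0.0005],[0,0,-0.0003],[0,0,0]], "turn": [0,0,0]}}

```text
time: 6.1
tool_pos: [0.5354, 0.0996, 0.0556]
tool_rot: [-0.0, 0.088, 0.996, -0.0]
contact_force: [0.1, -0.2, 0.0]
gripper_width: -0.003
grasp_force: 0.0
```

Emit:
{"api": "play_rows", "payload": {"linear": [[0,0,-0.0005],[0,0,-0.0005],[0,0,0]], "turn": [0,0,0]}}

```text
time: 6.48
tool_pos: [0.5354, 0.0996, 0.0546]
tool_rot: [-0.0, 0.088, 0.996, -0.0]
contact_force: [-0.2, 0.4, -0.3]
gripper_width: 0.003
grasp_force: 0.0
```

Emit:
{"api": "play_rows", "payload": {"linear": [[0,0,-0.0005],[0,0,-0.0005],[0,0,0]], "turn": [0,0,0]}}

```text
time: 6.85
tool_pos: [0.5354, 0.0996, 0.0536]
tool_rot: [-0.0, 0.088, 0.996, -0.0]
contact_force: [0.5, -0.3, 0.6]
gripper_width: 0.002
grasp_force: 0.0
```

```bash
python3 - <<'E'
from h import *
s=state();print(s["tool_pos"],s["contact_force"],s["gripper_width"])
im=grab_frame("wrist");a=cv2.resize(im[120:260,100:400],None,fx=2.6,fy=2.6,interpolation=cv2.INTER_CUBIC)
cv2.imwrite("pics/w2.png",np.clip(a[:,:,::-1].astype(float)*1.8,0,255).astype(np.uint8))
E
```

```text
[0.53537264 0.09963808 0.05359565] [ 0.51656579 -0.25911549  0.61512431] 0.0016455184407187034
```

View pics/w2.png

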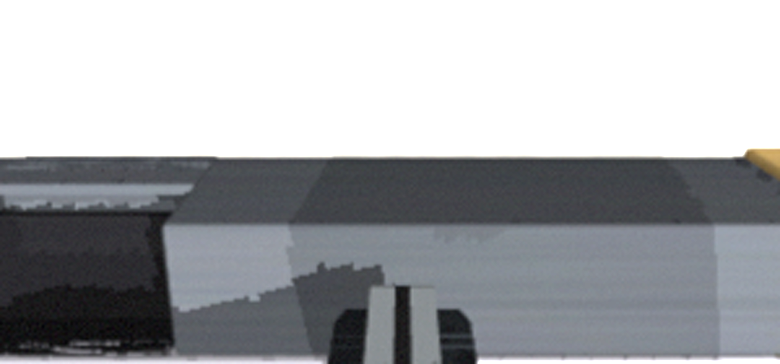

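The fingertips (crop 370–435, 290) are over the middle of the rail and the notch is at the left edge, so the surface must be very close. I'll carry on down gently.

Emit:
{"api": "play_rows", "payload": {"linear": [[0,0,-0.0005],[0,0,0]], "turn": [0,0]}}

```text
time: 7.15
tool_pos: [0.5354, 0.0996, 0.0531]
tool_rot: [-0.0, 0.088, 0.996, -0.0]
contact_force: [0.2, -0.4, -0.6]
gripper_width: -0.002
grasp_force: 0.0
```

Emit:
{"api": "play_rows", "payload": {"linear": [[0,0,-0.0005],[0,0,0]], "turn": [0,0]}}

```text
time: 7.4
tool_pos: [0.5354, 0.0996, 0.0526]
tool_rot: [-0.0, 0.088, 0.996, -0.0]
contact_force: [-0.2, -0.4, -0.4]
gripper_width: -0.001
grasp_force: 0.0
```

```bash
python3 - <<'E'
from h import *
c=camera_info("wrist");K=np.array(c["camera_matrix"]);Mi=np.linalg.inv(c["mount"])
for t in((0,0,0),(.011,0,0),(-.011,0,0),(.011,0,-.005),(.011,.01,0)):
    p=K@(Mi@[*t,1])[:3];print(t,p[:2]/p[2])
E
```

```text
(0, 0, 0) [254.00856736 225.64423075]
(0.011, 0, 0) [254.00043805 209.98253407]
(-0.011, 0, 0) [254.01639528 240.72529962]
(0.011, 0, -0.005) [253.99106443 213.15169592]
(0.011, 0.01, 0) [269.72043365 209.98137299]
```

Emit:
{"api": "play_rows", "payload": {"linear": [[0,0,-0.0005],[0,0,0]], "turn": [0,0]}}

```text
time: 7.65
tool_pos: [0.5354, 0.0996, 0.0521]
tool_rot: [-0.0, 0.088, 0.996, -0.0]
contact_force: [-0.3, 0.6, -0.3]
gripper_width: 0.001
grasp_force: 0.0
```

Emit:
{"api": "play_rows", "payload": {"linear": [[0,0,-0.0005],[0,0,0]], "turn": [0,0]}}

```text
time: 7.9
tool_pos: [0.5354, 0.0996, 0.0517]
tool_rot: [-0.0, 0.088, 0.996, -0.0]
contact_force: [-0.2, -0.1, 0.7]
gripper_width: 0.002
grasp_force: 0.0
```

Emit:
{"api": "play_rows", "payload": {"linear": [[0,0,-0.0005],[0,0,0]], "turn": [0,0]}}

```text
time: 8.15
tool_pos: [0.5354, 0.0996, 0.0511]
tool_rot: [-0.0, 0.088, 0.996, -0.0]
contact_force: [0.7, 0.8, -0.5]
gripper_width: -0.002
grasp_force: 0.0
```

Emit:
{"api": "play_rows", "payload": {"linear": [[0,0,-0.0005],[0,0,0]], "turn": [0,0]}}

```text
time: 8.4
tool_pos: [0.5354, 0.0996, 0.0506]
tool_rot: [-0.0, 0.088, 0.996, 0.0]
contact_force: [0.1, -0.9, 0.4]
gripper_width: -0.003
grasp_force: 0.0
```

```bash
python3 - <<'E'
from h import *
print(state()["contact_force"])
a=grab_frame("scene")[165:305,170:330];b=grab_frame("wrist")[160:270,180:330]
a=cv2.resize(a,None,fx=3.7,fy=3.7,interpolation=cv2.INTER_CUBIC)[:,:400+190];cv2.imwrite("pics/s2.png",np.clip(a[:,:,::-1].astype(float)*1.8,0,255).astype(np.uint8))
E
```

```text
[ 0.05800109 -0.92461267  0.41947048]
```

View pics/s2.png

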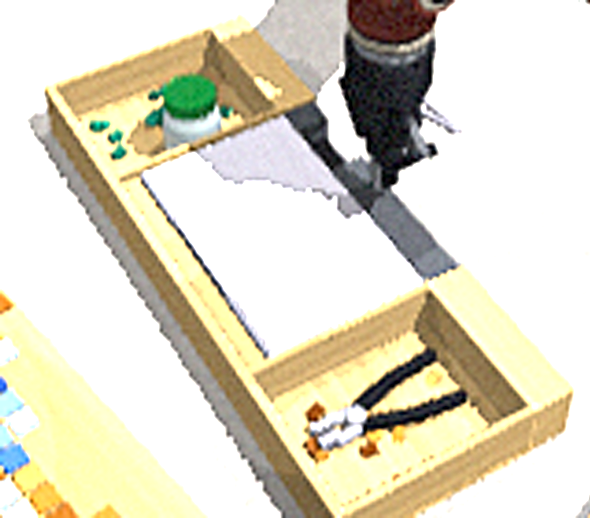

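The scene crop shows the fingertip at about (383,190), over the rail and near its front half. I'll check its position.

```bash
python3 - <<'E'
from h import *
a=np.deg2rad(-10);ex=np.array([np.cos(a),np.sin(a)]);ey=np.array([-ex[1],ex[0]])
for q,z in(((383,190),.051),((383,190),.058),((383,190),.066),((425,277),.058),((458,266),.058),((395,190),.058),((365,205),.058)):
    w=onz("scene",(169.6+q[0]/3.7,164.6+q[1]/3.7),z)[:2]*1000;v=w-[535,78];print(q,z,w.round(1),"x %.1f y %.1f"%(v@ex,v@ey))
s=state();c=camera_info("scene");
from scipy.spatial.transform import Rotation as R
q=c["attitude"];A=R.from_quat(np.r_[q[1:],q[0]]).as_matrix();p=np.array(c["camera_matrix"])@A.T@(s["tool_pos"]-c["origin"]);p=p/p[2];print((p[:2]-[169.6,164.6])*3.7)
E
```

```text
(383, 190) 0.051 [523.8  88.5] x -12.9 y 8.4
(383, 190) 0.058 [528.5  93.2] x -9.0 y 13.8
(383, 190) 0.066 [534.   98.5] x -4.6 y 20.0
(425, 277) 0.058 [572.4 193.6] x 16.7 y 120.4
(458, 266) 0.058 [541.7 203.8] x -15.3 y 125.0
(395, 190) 0.058 [520.1 100.5] x -18.6 y 19.6
(365, 205) 0.058 [554.   96.2] x 15.6 y 21.2
[382.05947637 202.82450943]
```

Emit:
{"api": "play_rows", "payload": {"linear": [[0,0,-0.0005],[0,0,0]], "turn": [0,0]}}

```text
time: 8.75
tool_pos: [0.5354, 0.0996, 0.0502]
tool_rot: [-0.0, 0.088, 0.996, -0.0]
contact_force: [0.8, -0.3, -0.4]
gripper_width: -0.001
grasp_force: 0.0
```

Emit:
{"api": "play_rows", "payload": {"linear": [[0,0,-0.0005],[0,0,0]], "turn": [0,0]}}

```text
time: 9.0
tool_pos: [0.5354, 0.0996, 0.0496]
tool_rot: [-0.0, 0.088, 0.996, -0.0]
contact_force: [0.3, -0.2, -0.9]
gripper_width: 0.0
grasp_force: 0.0
```

Emit:
{"api": "play_rows", "payload": {"linear": [[0,0,-0.0005],[0,0,-0.0005],[0,0,0]], "turn": [0,0,0]}}

```text
time: 9.38
tool_pos: [0.5354, 0.0996, 0.0486]
tool_rot: [-0.0, 0.088, 0.996, -0.0]
contact_force: [0.8, -0.1, -0.7]
gripper_width: 0.003
grasp_force: 0.0
```

Emit:
{"api": "play_rows", "payload": {"linear": [[0,0,-0.0005],[0,0,-0.0003],[0,0,0]], "turn": [0,0,0]}}

```text
time: 9.75
tool_pos: [0.5354, 0.0996, 0.0479]
tool_rot: [-0.0, 0.088, 0.996, 0.0]
contact_force: [0.5, 0.3, 0.9]
gripper_width: 0.002
grasp_force: 0.0
```

Emit:
{"api": "play_rows", "payload": {"linear": [[0,0,-0.0005],[0,0,0]], "turn": [0,0]}}

```text
time: 10.0
tool_pos: [0.5354, 0.0996, 0.0474]
tool_rot: [-0.0, 0.088, 0.996, -0.0]
contact_force: [-0.4, -0.4, -0.7]
gripper_width: -0.002
grasp_force: 0.0
```

Emit:
{"api": "play_rows", "payload": {"linear": [[0,0,-0.0005],[0,0,0]], "turn": [0,0]}}

```text
time: 10.25
tool_pos: [0.5354, 0.0997, 0.0469]
tool_rot: [-0.0, 0.088, 0.996, 0.0]
contact_force: [0.2, -0.1, 0.7]
gripper_width: 0.001
grasp_force: 0.0
```

Emit:
{"api": "play_rows", "payload": {"linear": [[0,0,-0.0005],[0,0,-0.0003],[0,0,0]], "turn": [0,0,0]}}

```text
time: 10.62
tool_pos: [0.5354, 0.0996, 0.0461]
tool_rot: [-0.0, 0.088, 0.996, -0.0]
contact_force: [0.6, -0.1, -0.4]
gripper_width: 0.003
grasp_force: 0.0
```

Emit:
{"api": "play_rows", "payload": {"linear": [[0,0,-0.0005],[0,0,-0.0003],[0,0,0]], "turn": [0,0,0]}}

```text
time: 11.0
tool_pos: [0.5354, 0.0996, 0.0452]
tool_rot: [-0.0, 0.088, 0.996, -0.0]
contact_force: [-0.1, 0.3, -0.2]
gripper_width: 0.003
grasp_force: 0.0
```

Emit:
{"api": "play_rows", "payload": {"linear": [[0,0,-0.0005],[0,0,-0.0003],[0,0,0]], "turn": [0,0,0]}}

```text
time: 11.38
tool_pos: [0.5354, 0.0996, 0.0444]
tool_rot: [-0.0, 0.088, 0.996, -0.0]
contact_force: [-0.7, 0.1, -0.1]
gripper_width: 0.002
grasp_force: 0.0
```

Emit:
{"api": "play_rows", "payload": {"linear": [[0,0,-0.0005],[0,0,-0.0003],[0,0,0]], "turn": [0,0,0]}}

```text
time: 11.75
tool_pos: [0.5354, 0.0996, 0.0437]
tool_rot: [-0.0, 0.088, 0.996, 0.0]
contact_force: [0.3, -0.1, 0.5]
gripper_width: -0.004
grasp_force: 0.0
```

```bash
python3 - <<'E'
from h import *
s=state();print(s["tool_pos"],s["joint_efforts"].round(2),s["ft_torque"])
a=grab_frame("wrist")[150:290,150:360];b=grab_frame("scene")[180:240,240:310]
f=lambda i,k:np.clip(cv2.resize(i,k,interpolation=cv2.INTER_CUBIC)[:,:,::-1].astype(float)*1.6,0,255).astype(np.uint8)
cv2.imwrite("pics/m3.png",np.hstack([f(a,(450,300)),f(b,(350,300))]))
E
```

```text
[0.53543316 0.09963631 0.04366745] [ -0.   -33.79 -32.85  -0.    -0.    -0.  ] [-0.02004664  0.056656   -0.00464311]
```

View pics/m3.png

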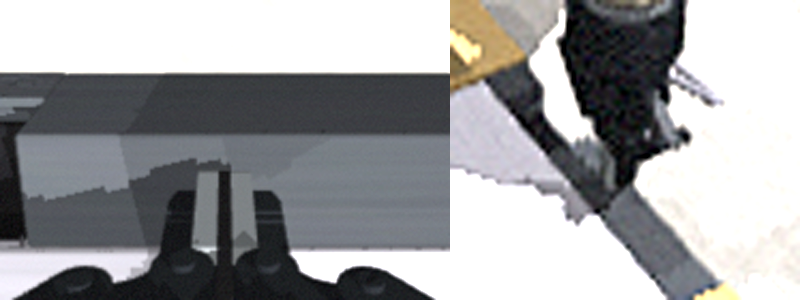

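Emit:
{"api": "play_rows", "payload": {"linear": [[0,0,-0.0005],[0,0,-0.0005],[0,0,0]], "turn": [0,0,0]}}

```text
time: 12.22
tool_pos: [0.5354, 0.0996, 0.0426]
tool_rot: [-0.0, 0.088, 0.996, -0.0]
contact_force: [-0.0, -1.0, 0.1]
gripper_width: 0.002
grasp_force: 0.0
```

Emit:
{"api": "play_rows", "payload": {"linear": [[0,0,-0.0005],[0,0,-0.0005],[0,0,0]], "turn": [0,0,0]}}

```text
time: 12.6
tool_pos: [0.5354, 0.0996, 0.0417]
tool_rot: [-0.0, 0.088, 0.996, -0.0]
contact_force: [0.3, 0.6, 0.7]
gripper_width: -0.0
grasp_force: 0.0
```

Emit:
{"api": "play_rows", "payload": {"linear": [[0,0,-0.0005],[0,0,-0.0005],[0,0,0]], "turn": [0,0,0]}}

```text
time: 12.98
tool_pos: [0.5354, 0.0997, 0.0406]
tool_rot: [-0.0, 0.088, 0.996, -0.0]
contact_force: [0.9, -0.3, -0.5]
gripper_width: 0.003
grasp_force: 0.0
```

Emit:
{"api": "play_rows", "payload": {"linear": [[0,0,-0.0005],[0,0,-0.0005],[0,0,0]], "turn": [0,0,0]}}

```text
time: 13.35
tool_pos: [0.5354, 0.0996, 0.0396]
tool_rot: [-0.0, 0.088, 0.996, -0.0]
contact_force: [1.2, -0.5, -0.1]
gripper_width: 0.002
grasp_force: 0.0
```

Emit:
{"api": "play_rows", "payload": {"linear": [[0,0,-0.0005],[0,0,-0.0005],[0,0,0]], "turn": [0,0,0]}}

```text
time: 13.72
tool_pos: [0.5354, 0.0996, 0.0386]
tool_rot: [-0.0, 0.088, 0.996, -0.0]
contact_force: [-0.3, 0.4, -0.8]
gripper_width: 0.001
grasp_force: 0.0
```

Emit:
{"api": "play_rows", "payload": {"linear": [[0,0,-0.0005],[0,0,-0.0005],[0,0,0]], "turn": [0,0,0]}}

```text
time: 14.1
tool_pos: [0.5354, 0.0996, 0.0376]
tool_rot: [-0.0, 0.088, 0.996, -0.0]
contact_force: [-0.1, 0.3, -0.2]
gripper_width: -0.001
grasp_force: 0.0
```

```bash
python3 - <<'E'
from h import *
s=state();print(s["tool_pos"],s["joint_efforts"].round(2),s["contact_force"])
a=grab_frame("wrist")[150:290,150:360];b=grab_frame("top")[140:200,205:275]
f=lambda i,k:np.clip(cv2.resize(i,k,interpolation=cv2.INTER_CUBIC)[:,:,::-1].astype(float)*1.6,0,255).astype(np.uint8)
cv2.imwrite("pics/m4.png",np.hstack([f(a,(450,300)),f(b,(350,300))]))
E
```

```text
[0.53538354 0.09963523 0.0376059 ] [ -0.   -33.94 -32.64  -0.    -0.     0.  ] [-0.13848832  0.31191378 -0.16459879]
```

View pics/m4.png

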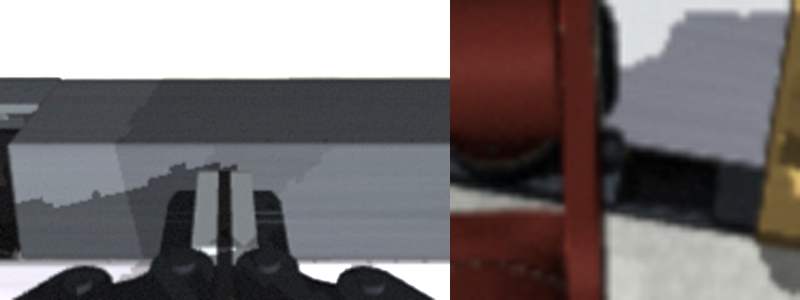

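The finger shadow (left panel, y≈165) now almost meets the tip (y≈172), so contact is imminent. It seems the physical tips sit about 20 mm behind the nominal TCP.

Emit:
{"api": "play_rows", "payload": {"linear": [[0,0,-0.0005],[0,0,-0.0004],[0,0,0]], "turn": [0,0,0]}}

```text
time: 14.58
tool_pos: [0.5354, 0.0996, 0.0367]
tool_rot: [-0.0, 0.088, 0.996, -0.0]
contact_force: [0.7, 0.9, -0.4]
gripper_width: 0.002
grasp_force: 0.0
```

Emit:
{"api": "play_rows", "payload": {"linear": [[0,0,-0.0005],[0,0,-0.0004],[0,0,0]], "turn": [0,0,0]}}

```text
time: 14.95
tool_pos: [0.5354, 0.0996, 0.0359]
tool_rot: [-0.0, 0.088, 0.996, -0.0]
contact_force: [0.0, 0.1, 0.8]
gripper_width: 0.003
grasp_force: 0.0
```

Emit:
{"api": "play_rows", "payload": {"linear": [[0,0,-0.0005],[0,0,-0.0004],[0,0,0]], "turn": [0,0,0]}}

```text
time: 15.32
tool_pos: [0.5354, 0.0996, 0.035]
tool_rot: [-0.0, 0.088, 0.996, -0.0]
contact_force: [-0.4, -0.4, -0.2]
gripper_width: -0.006
grasp_force: 0.0
```

Emit:
{"api": "play_rows", "payload": {"linear": [[0,0,-0.0005],[0,0,-0.0004],[0,0,0]], "turn": [0,0,0]}}

```text
time: 15.7
tool_pos: [0.5354, 0.0996, 0.0341]
tool_rot: [-0.0, 0.088, 0.996, -0.0]
contact_force: [-0.2, 0.1, -0.8]
gripper_width: -0.002
grasp_force: 0.0
```

```bash
python3 - <<'E'
from h import *
from scipy.spatial.transform import Rotation as R
from scipy.optimize import brentq
c=camera_info("wrist");K=np.array(c["camera_matrix"]);M=c["mount"]
s=state();q=s["tool_rot"];T=R.from_quat(np.r_[q[1:],q[0]]).as_matrix()
a=np.deg2rad(-10);ex=np.array([np.cos(a),np.sin(a)])
tp=np.array([.5354,.0996,.0376])
o=T@M[:3,3]+tp
def hit(r,z,col=255):
    d=T@(M[:3,:3]@np.linalg.inv(K)@[col,r,1]);return (((o+d*(z-o[2])/d[2])[:2]-[.535,.078])@ex)*1000
for z in(.03,.04,.05,.058,.062):print(z,[round(hit(150+y*.4667,z),1) for y in(142,172,260)])
E
```

```text
0.03 [np.float64(-6.6), np.float64(3.9), np.float64(36.6)]
0.04 [np.float64(-11.1), np.float64(-1.3), np.float64(29.6)]
0.05 [np.float64(-15.6), np.float64(-6.4), np.float64(22.6)]
0.058 [np.float64(-19.2), np.float64(-10.4), np.float64(17.1)]
0.062 [np.float64(-21.0), np.float64(-12.5), np.float64(14.3)]
```

Emit:
{"api": "play_rows", "payload": {"linear": [[0,0,-0.0005],[0,0,-0.0004],[0,0,0]], "turn": [0,0,0]}}

```text
time: 16.08
tool_pos: [0.5354, 0.0996, 0.0331]
tool_rot: [-0.0, 0.088, 0.996, -0.0]
contact_force: [-0.6, -0.3, -0.5]
gripper_width: -0.001
grasp_force: 0.0
```

Emit:
{"api": "play_rows", "payload": {"linear": [[0,0,-0.0005],[0,0,-0.0005],[0,0,0]], "turn": [0,0,0]}}

```text
time: 16.45
tool_pos: [0.5355, 0.0996, 0.0327]
tool_rot: [-0.0, 0.088, 0.996, -0.0]
contact_force: [-2.4, 0.4, 5.0]
gripper_width: -0.001
grasp_force: 2.6
```

Emit:
{"api": "play_rows", "payload": {"linear": [[0,0,-0.0005],[0,0,-0.0003],[0,0,0]], "turn": [0,0,0]}}

```text
time: 16.82
tool_pos: [0.5355, 0.0997, 0.0327]
tool_rot: [-0.0, 0.088, 0.996, -0.0]
contact_force: [-5.2, -0.1, 9.3]
gripper_width: 0.001
grasp_force: 4.9
```

Contact: the tip is 25 mm behind the nominal TCP. I'll ease off to about 3 N and slide along the rail towards the notch.

Emit:
{"api": "play_rows", "payload": {"linear": [[0,0,0.0009],[-0.0009,-0.0049,0],[-0.0009,-0.0049,0],[-0.0009,-0.0049,0],[-0.0009,-0.0049,0]], "turn": [0,0,0,0,0]}}

```text
time: 17.45
tool_pos: [0.5323, 0.0799, 0.0327]
tool_rot: [0.001, 0.088, 0.996, 0.0]
contact_force: [1.5, 3.0, 4.7]
gripper_width: 0.0
grasp_force: 2.4
```

Emit:
{"api": "play_rows", "payload": {"linear": [[-0.0009,-0.0049,0],[-0.0009,-0.0049,0],[-0.0009,-0.0049,0],[-0.0009,-0.0049,0]], "turn": [0,0,0,0]}}

```text
time: 17.95
tool_pos: [0.5286, 0.0604, 0.0327]
tool_rot: [0.0, 0.088, 0.996, 0.0]
contact_force: [0.5, 3.2, 5.1]
gripper_width: 0.001
grasp_force: 2.7
```

Emit:
{"api": "play_rows", "payload": {"linear": [[-0.0009,-0.0049,0],[-0.0009,-0.0049,0],[-0.0009,-0.0049,0]], "turn": [0,0,0]}}

```text
time: 18.32
tool_pos: [0.5259, 0.0457, 0.0327]
tool_rot: [0.0, 0.088, 0.996, 0.0]
contact_force: [0.9, 3.7, 5.2]
gripper_width: -0.002
grasp_force: 2.7
```

Emit:
{"api": "play_rows", "payload": {"linear": [[-0.0009,-0.0049,0],[-0.0009,-0.0049,0]], "turn": [0,0]}}

```text
time: 18.58
tool_pos: [0.5238, 0.0356, 0.0324]
tool_rot: [0.0, 0.088, 0.996, 0.0]
contact_force: [0.1, 1.2, 0.5]
gripper_width: 0.0
grasp_force: 0.0
```

Emit:
{"api": "play_rows", "payload": {"linear": [[-0.0009,-0.0049,0],[-0.0009,-0.0049,0]], "turn": [0,0]}}

```text
time: 18.82
tool_pos: [0.5208, 0.0254, 0.0312]
tool_rot: [-0.001, 0.088, 0.996, -0.0]
contact_force: [-0.1, -0.1, -0.6]
gripper_width: -0.002
grasp_force: 0.0
```

The fingers dropped off the rail at about y −43. The finger is around 15 mm wide, so the notch edge is near −35 and its middle near −65. I'll centre there and go down into it.

Emit:
{"api": "play_rows", "payload": {"linear": [[-0.0002,-0.0055,0],[-0.0002,-0.0055,0],[0,0,-0.004],[0,0,-0.005],[0,0,-0.005],[0,0,-0.003],[0,0,0]], "turn": [0,0,0,0,0,0,0]}}

```text
time: 19.7
tool_pos: [0.5212, 0.0153, 0.0149]
tool_rot: [-0.0, 0.088, 0.996, 0.0]
contact_force: [-0.4, -1.2, -0.2]
gripper_width: 0.003
grasp_force: 0.0
```

Emit:
{"api": "play_rows", "payload": {"linear": [[0,0,-0.001],[0,0,-0.001],[0,0,-0.001],[0,0,-0.001],[0,0,0]], "turn": [0,0,0,0,0]}}

```text
time: 20.32
tool_pos: [0.5214, 0.0151, 0.0112]
tool_rot: [-0.0, 0.088, 0.996, -0.0]
contact_force: [-1.0, -0.1, 0.2]
gripper_width: -0.003
grasp_force: 0.0
```

Emit:
{"api": "play_rows", "payload": {"linear": [[0,0,-0.001],[0,0,-0.001],[0,0,0]], "turn": [0,0,0]}}

```text
time: 20.7
tool_pos: [0.5215, 0.0152, 0.0094]
tool_rot: [-0.0, 0.088, 0.996, 0.0]
contact_force: [-2.2, 1.1, 2.7]
gripper_width: -0.002
grasp_force: 1.5
```

Emit:
{"api": "play_rows", "payload": {"linear": [[0,0,-0.001],[0,0,-0.001],[0,0,0]], "turn": [0,0,0]}}

```text
time: 21.08
tool_pos: [0.5212, 0.0152, 0.0072]
tool_rot: [-0.0, 0.088, 0.996, 0.0]
contact_force: [-3.4, -0.1, 3.3]
gripper_width: -0.001
grasp_force: 2.3
```

Emit:
{"api": "play_rows", "payload": {"linear": [[0,0,-0.001],[0,0,-0.001],[0,0,0]], "turn": [0,0,0]}}

```text
time: 21.45
tool_pos: [0.5212, 0.0152, 0.0051]
tool_rot: [-0.0, 0.088, 0.996, 0.0]
contact_force: [-4.7, 1.1, 4.8]
gripper_width: -0.001
grasp_force: 3.1
```

Emit:
{"api": "play_rows", "payload": {"linear": [[0,0,-0.001],[0,0,-0.0005],[0,0,0],[0,0,0]], "turn": [0,0,0,0]}}

```text
time: 21.95
tool_pos: [0.5213, 0.0152, 0.0038]
tool_rot: [-0.0, 0.088, 0.996, 0.0]
contact_force: [-5.8, 0.5, 4.9]
gripper_width: -0.002
grasp_force: 3.4
```

```bash
python3 - <<'E'
from h import *
print(state()["contact_force"])
a=grab_frame("scene")[165:305,170:330]
a=cv2.resize(a,None,fx=3.7,fy=3.7,interpolation=cv2.INTER_CUBIC);cv2.imwrite("pics/s5.png",np.clip(a[:,:,::-1].astype(float)*1.3,0,255).astype(np.uint8))
E
```

```text
[-5.80327445  0.48767916  4.89881956]
```

View pics/s5.png

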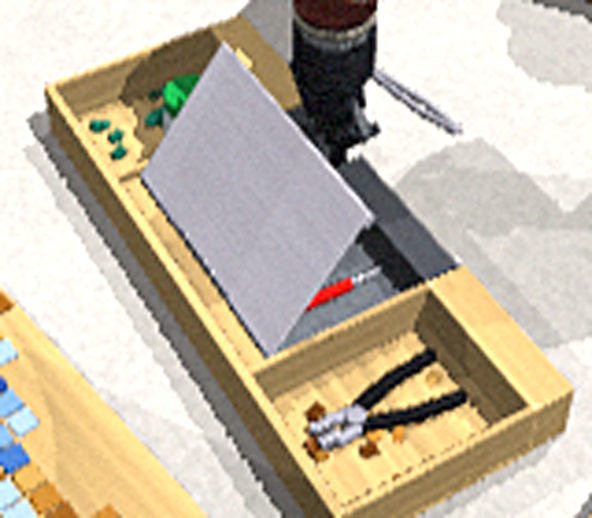

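The catch has let go and the lid is already part way open, with the red tool in the bay showing. I'll back the hand out upwards and towards the robot.

Emit:
{"api": "play_rows", "payload": {"linear": [[-0.001,0,0.005],[-0.003,0,0.01],[-0.01,0.002,0.015],[-0.02,0.0035,0.02],[-0.02,0.0035,0.02],[-0.02,0.0035,0.03],[-0.02,0,0.03],[-0.02,0,0.03]], "turn": [0,0,0,0,0,0,0,0]}}

```text
time: 23.0
tool_pos: [0.4071, 0.0276, 0.1651]
tool_rot: [0.001, 0.088, 0.996, -0.0]
contact_force: [0.2, 0.5, -0.1]
gripper_width: 0.0
grasp_force: 0.0
```

Emit:
{"api": "play_rows", "payload": {"linear": [[-0.01,0,0.02],[0,0,0.02],[0,0,0],[0,0,0],[0,0,0],[0,0,0],[0,0,0],[0,0,0]], "turn": [0,0,0,0,0,0,0,0]}}

```text
time: 24.0
tool_pos: [0.3975, 0.0276, 0.2036]
tool_rot: [-0.0, 0.088, 0.996, 0.0]
contact_force: [0.3, -0.3, 0.5]
gripper_width: -0.002
grasp_force: 0.0
```

Emit:
{"api": "play_rows", "payload": {"linear": [[0,0,0],[0,0,0],[0,0,0],[0,0,0],[0,0,0],[0,0,0],[0,0,0],[0,0,0]], "turn": [0,0,0,0,0,0,0,0]}}

```text
time: 25.0
tool_pos: [0.3976, 0.0276, 0.2038]
tool_rot: [-0.0, 0.088, 0.996, 0.0]
contact_force: [0.6, -0.0, -0.1]
gripper_width: -0.0
grasp_force: 0.0
```

```bash
python3 - <<'E'
from h import *
s=state();print(s["tool_pos"],s["contact_force"])
cv2.imwrite("pics/s6.png",grab_frame("scene")[:,:,::-1])
E
```

```text
[0.39755243 0.02763911 0.20380423] [ 0.58775689 -0.00739857 -0.1473049 ]
```

View pics/s6.png

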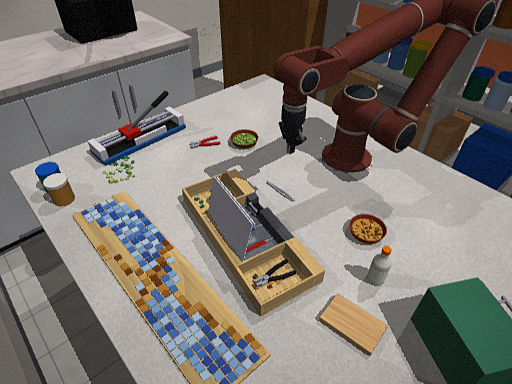

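The lid stands open at about (230,215) and everything else is in place. One short wait will show whether it has come to rest.

Emit:
{"api": "play_rows", "payload": {"linear": [[0,0,0],[0,0,0],[0,0,0],[0,0,0],[0,0,0],[0,0,0],[0,0,0],[0,0,0]], "turn": [0,0,0,0,0,0,0,0]}}

```text
time: 26.05
tool_pos: [0.3976, 0.0276, 0.2038]
tool_rot: [0.0, 0.088, 0.996, -0.0]
contact_force: [1.0, -0.3, -0.2]
gripper_width: -0.002
grasp_force: 0.0
```

```bash
python3 - <<'E'
from h import *
a=cv2.imread("pics/s6.png")[:,:,::-1].astype(int);b=grab_frame("scene").astype(int)
d=np.abs(a-b).max(2)[165:260,180:300];print(d.max(),(d>30).sum())
if (d>30).sum()<40: print(job_done())
E
```

```text
26 0
the job is handed in; nothing more can be done
None
```

I felt along the rail to the notch and pressed the catch until it let go; the sprung lid rose by itself and stands open at rest, nothing else appears moved, and the job was handed in at about 26 s.

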